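Build up the battery pack and snap its terminal cap on

ROBOT

A 7-joint arm with a two-finger parallel gripper is mounted at the origin on the work surface. World frame = base frame: x ahead of the robot, y to its left, z up, the work surface at z = 0. Lengths are in m, angles in degrees, forces in N, time in s.
With the tool pointing down it reaches from about 0.425 to 0.875 m from the base axis. Payload 8.4 kg.
Tool frame: the origin (TCP) lies on the front face of the gripper's body, between the roots of the fingers; the fingertips stand 73 mm ahead of it and the grasp point (between the pads) lies 54 mm ahead of it; x points along the fingers, z is the direction in which the jaws open and shut, and the axes are right-handed (so a half turn about x gives the same grasp; the last joint's range is limited). The gripper opens to 85 mm and grips with 20 to 120 N. Pads are 22 mm wide; open, the fingers measure 114 mm over their backs; the gripper's body (76 mm by 85 mm) begins 54 mm behind the grasp point. The pads swing forward as they close: fully open they stand 13 mm farther back than shut.
Start: joints at [-76.387, 19.091, 2.286, 83.961, -0.768, 76.965, -3.352], TCP at [0.215, 0.613, 0.304] pointing down, gripper open.
Joint ranges: [-147.57, 147.57], [-21.85, 119.76], [-74.77, 79.35], [14.55, 137.4], [-85.83, 265.84], [4.83, 119.75], [-152.11, 152.11]. Speed limits (degrees/s): [127.2, 127.2, 159.86, 159.86, 180, 180, 180].

INTERFACE

Orientations are given as a 3x3 rotation matrix whose columns are the frame's x, y, z axes.
In Python, from cell import status, snapshot, order gives the robot as it stands.
- The arm moves only by the tool carry_out, never from a script. Its argument "moves" is one flat list of numbers, 7 for each row, row after row: the opening, from 0 (shut) to 1 (fully open), then the shift along the world's x, y, z in mm, then the turn, a rotation vector about the world's x, y, z in rad. In form: [hand, dx, dy, dz, rx, ry, rz, hand, dx, dy, dz, rx, ry, rz, ...]. A call has exactly 5 rows; each row is the pose to reach, as a shift and turn from the pose commanded when the call began; what a row does not reach only later rows make up. A row lasts 1/10 s, in which the tool goes at most 50 mm and 8.59 degrees, less where a joint would pass 70% of its speed; a pose out of reach is approached as far as the arm can. A call with a gripper value outside its range is refused whole. The fingers move at their own pace and stop on an object; the grip force is fixed at half the most. Time passes only in rows, so rows that repeat a pose let the fingers close, or fill a call up. It gives the time, the measured TCP pose, the force and the opening at its end, in the units of the state.
- status.get_state(): the state, without advancing time (a new reading comes with each control period).
- snapshot(name): name is "scene" or "top" or "wrist"; returns a dict with "color" (400x640x3 uint8, red, green, blue), "range_z" (400x640 float32, m along the optical axis (not along the pixel's ray), 0 where there is no reading), "intrinsics" (3x3 intrinsics, pixels), "k1" (the pictures are not rectified: a ray, as slopes to the right and down, at radius r is drawn at 1 + k1 r^2 times it, then the intrinsics apply), "rvec" (rotation vector, rad) and "tvec" (3), from world to camera coordinates, as OpenCV has them. Camera axes: x right, y down, z forward; pixel columns grow to the right and rows downward; lengths in m; the calibration is good to about 2 mm. A picture is of the moment at which its call begins.
- order.finish_job(): hands the job in, once; it reports no verdict.
The state is a dict: "t": time; "q": joint angles; "qd": joint speeds; "tau": joint torques, N m; "tcp_pos": TCP position; "tool_rot": TCP orientation; "ft_force": force on the tool from outside, world axes, zero at the start; "wrist_torque": the same for the moment, N m; "opening": finger opening in m.
Only numpy, scipy, OpenCV 4.12 (cv2) and the standard library are available. Lean on these libraries where they do the work, as an engineer would, in place of code of your own. Each camera call takes 0.05 s, during which the arm holds its last target.

TASK

Build up the battery pack: set the plain closed case squarely on the base case that is screwed to the bench, let go, then set the case with the terminal stud squarely on top of that, edges in line and stud upward, and let go. Then press the snap cap onto the stud until it clicks, and keep pressing after the push goes light until the cap is fully home on the lid. Finish while still firmly pressing the cap down (do not let up or let go), and leave the other things on the bench where they are.

Things in the scene. Friction and masses are not known exactly. Their poses are not given: they have to be found in the camera images.
- base_case: Dark plastic closed case, 90 mm long (its x), 50 mm wide (its y), 40 mm high, flat underside, upright. Origin: centre of the underside. Fixed to the bench by two flat metal ears (26 x 36 mm, 5 mm thick) at its two ends; its lid is flat, 40 mm above the bench.
- base_case_lid (a point): Centre of the base case's flat lid, axes as the case's.
- plain_case: Dark plastic closed case, 90 mm long (its x), 50 mm wide (its y), 40 mm high, flat underside, upright. Origin: centre of the underside. Loose, about 0.3 kg (0.2 to 0.42). Flat plain lid, no ears, no stud. It goes on the base case.
- plain_case_lid (a point): Centre of the plain case's flat lid, 40 mm above its underside, axes as the case's.
- stud_case: Dark plastic closed case, 90 mm long (its x), 50 mm wide (its y), 40 mm high, flat underside, upright. Origin: centre of the underside. Loose, about 0.3 kg (0.2 to 0.42). A brass terminal stud stands in the centre of its lid, 20 mm tall: a neck 10 mm across, a bulge 16 mm across 11 to 12 mm above the lid, then a cone narrowing to 6 mm at the tip. It goes on the plain case.
- stud_foot (a point): Foot of the stud: centre of the stud case's lid, 40 mm above its underside, z up along the stud.
- cap: Loose snap cap of dark plastic, 45 g, standing mouth down on the bench, 50 mm tall in all. Below: a round skirt 44 mm across, 25 mm high, hollow (33 mm bore, 21 mm deep), with a flat shoulder on top; above: a solid finger stem 26 mm across, 25 mm tall. Its turn about z does not matter. Origin: centre of the mouth, on the underside.
- cap_mouth (a point): Same point as the cap's origin. Four sprung noses in the mouth grip the stud. Pressed down centred within 3 mm, they meet the cone with the mouth about 13 mm above the lid; the push rises to some 6 to 15 N until the mouth is 8 to 10 mm above it, drops suddenly (click), then the cap goes down easily until its rim rests on the lid (fully home: at stud_foot).
- jar: Bystander, loose: glass jar of screws with a metal lid, 66 mm across, 81 mm tall. Origin: underside. Leave it alone.
- probe: Bystander, loose: stainless steel probe lying flat, 160 mm long, 9 mm thick. Origin: underside. Leave it alone.
- tin: Bystander, loose: small closed flip-top tin of bare metal, 85 x 55 x 22 mm, lying flat among the task's things; not part of the pack. Origin: underside. Leave it alone.
- holder: Bystander, loose: open black plastic battery holder with three cells lying in it, 75 x 64 mm, 20 mm high. Origin: underside. Leave it alone.
- driver: Bystander, loose: screwdriver with a wooden handle, lying flat. Origin: underside. Leave it alone.
Things that resemble listed ones, but are neither listed nor needed, are in the scene too. What is shaped like the plain_case but red or turquoise is not meant. What is shaped like the stud_case but blue or green is not meant.

How it is judged (in metres and radians):
On the way, in this order (a step that is already met when the one before it is completed fails the run):
1. the plain case stands squarely on the base case and is let go (z of plain_case in the frame of base_case_lid between -0.004 and 0.004 m and horizontal distance between plain_case and base_case_lid below 0.007 m and angle between the x axis of plain_case and the x axis of base_case_lid, either way round below 0.12 rad and angle between plain_case's own z axis and vertical below 0.06 rad and contact force between the fingers and plain_case below 0.1 N), for 0.2 s.
2. the stud case stands squarely on the plain case and is let go (z of plain_case in the frame of base_case_lid between -0.004 and 0.004 m and horizontal distance between plain_case and base_case_lid below 0.007 m and angle between the x axis of plain_case and the x axis of base_case_lid, either way round below 0.12 rad and angle between each of plain_case, stud_case's own z axis and vertical below 0.06 rad and z of stud_case in the frame of plain_case_lid between -0.004 and 0.004 m and horizontal distance between stud_case and plain_case_lid below 0.007 m and angle between the x axis of stud_case and the x axis of plain_case_lid, either way round below 0.12 rad and contact force between the fingers and stud_case below 0.1 N), for 0.2 s.
3. the cap has clicked over the stud and is fully home (z of cap in the frame of stud_foot between -0.003 and 0.002 m and horizontal distance between cap and stud_foot below 0.004 m and angle between cap's own z axis and vertical below 0.08 rad), for 0.1 s.
At the end, for the whole second after the job is handed in: Both cases lie flat in one column on the base case, each within 7 mm and 0.12 rad of square; the cap is upright and home on the stud, rim within 2 mm of the lid and 4 mm of the axis; the gripper still presses it, the cap bearing on the stud case with over 3 N (all of step 3 and z of plain_case in the frame of base_case_lid between -0.004 and 0.004 m and horizontal distance between plain_case and base_case_lid below 0.007 m and angle between the x axis of plain_case and the x axis of base_case_lid, either way round below 0.12 rad and angle between each of plain_case, stud_case's own z axis and vertical below 0.06 rad and z of stud_case in the frame of plain_case_lid between -0.004 and 0.004 m and horizontal distance between stud_case and plain_case_lid below 0.007 m and angle between the x axis of stud_case and the x axis of plain_case_lid, either way round below 0.12 rad and contact force between cap and stud_case above 3 N and contact force between any of the fingers, the arm and cap above 2 N); the arm keeps its last pose, push and grip.
It fails at once if a bystander is shifted more than 30 mm (distance of any of jar, probe, tin, holder, driver from where it was at the start of the episode above 0.03 m).
It fails at once if the jar of screws is tipped (angle between jar's own z axis and vertical above 0.4 rad).
It also fails if it takes over 58 s, if anything falls off the work surface, if the arm or the gripper's body presses on something with over 40 N, if the wrist force passes 120 N, or if a joint passes its speed limit or range.

## Working session

There is one attempt and no reset: what is moved stays moved. The work goes in short steps, Python scripts to look and compute and a tool call to move; the robot and the scene stay as the last step left them, time stands still between calls to the robot, and variables do not carry over. Pictures are saved under pics/ and viewed, and the job is handed in when it is done.

Besides the shell and the picture viewer there is one more tool, called after ">>>" in YAML: its name, and indented under it one key for each argument. carry_out: Moves the arm, as the interface text tells. Its arguments: {"type":"object","properties":{"moves":{"type":"array"}},"required":["moves"]}

```bash
mkdir -p pics; ls; cat > h.py <<'E'
import numpy as np, cv2
from cell import status, snapshot, order
def save(s,n): cv2.imwrite('pics/'+n+'.png', s['color'][:,:,::-1])
def world(s):
    K=np.array(s['intrinsics'],float);k1=float(np.array(s['k1']).ravel()[0])
    h,w=s['range_z'].shape
    u,v=np.meshgrid(np.arange(w),np.arange(h))
    p=np.stack([u,v],-1).reshape(-1,1,2).astype(float)
    n=cv2.undistortPoints(p,K,np.array([k1,0,0,0,0.])).reshape(h,w,2)
    z=s['range_z'][...,None]
    c=np.concatenate([n*z,z],-1)
    R=cv2.Rodrigues(np.array(s['rvec'],float))[0];t=np.array(s['tvec'],float).ravel()
    X=(c-t)@R
    X[s['range_z']==0]=np.nan
    return X
E
python3 - <<'E'
from h import *
for n in ['scene','top','wrist']:
    s=snapshot(n);save(s,n+'0');X=world(s);np.savez('/tmp/'+n+'0.npz',X=X,c=s['color'])
    R=cv2.Rodrigues(np.array(s['rvec'],float))[0];print(n,-R.T@np.array(s['tvec']).ravel(),R[2],s['intrinsics'],s['k1'])
print(status.get_state())
E
```

```text
pics
scene [0.83097539 0.65659775 1.04468333] [-0.24339266 -0.53520773 -0.80889598] [[506.4137296    0.         315.7762037 ]
 [  0.         506.4137296  207.84251483]
 [  0.           0.           1.        ]] -0.09177028808539558
top [0.27297174 0.01560714 1.20842179] [ 0.20476618 -0.0043557  -0.97880123] [[370.27986199   0.         318.89239382]
 [  0.         370.27986199 200.07542977]
 [  0.           0.           1.        ]] -0.08590502625092586
wrist [0.14283276 0.63829581 0.37247472] [ 0.27978655 -0.09924294 -0.95491901] [[286.85984272   0.         318.27821678]
 [  0.         286.85984272 202.24980032]
 [  0.           0.           1.        ]] -0.035520104938642015
{'t': 0.15, 'q': array([-76.38980456,  19.12210278,   2.28417192,  83.99958046,
        -0.76788014,  76.96707769,  -3.35259387]), 'qd': array([-0.00262429, -0.10683537, -0.02203749, -0.12593428, -0.11850035,
       -0.05112742,  0.07848028]), 'tau': array([ 3.23546941e-03, -6.59058166e+01,  1.36770576e+00, -4.05859709e+01,
        1.68971467e-02,  9.78858647e-03, -3.09556822e-05]), 'tcp_pos': array([0.21468884, 0.61323053, 0.30322809]), 'tool_rot': array([[-3.49129018e-04, -9.43828740e-01,  3.30434846e-01],
       [-1.23498572e-03,  3.30435021e-01,  9.43827935e-01],
       [-9.99999176e-01, -7.85645949e-05, -1.28097947e-03]]), 'ft_force': array([-0.48934224, -0.01053085, -0.16301711]), 'wrist_torque': array([ 0.00930892, -0.00315981,  0.01731345]), 'opening': 0.08515266709372707}
```

View pics/scene0.png

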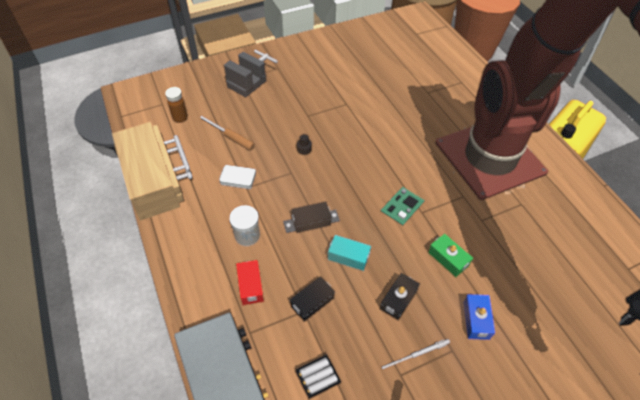

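View pics/top0.png

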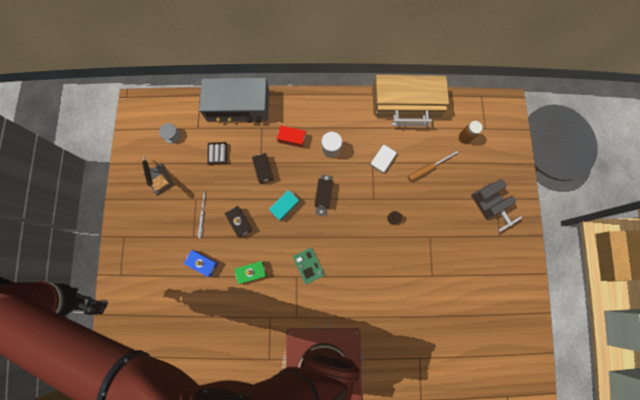

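View pics/wrist0.png

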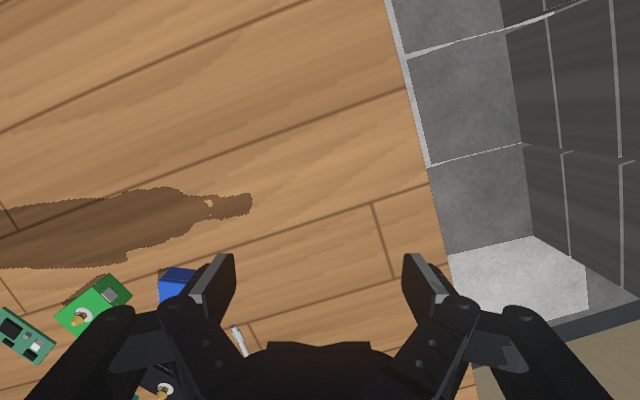

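The scene view shows the base at (311,217), plain case (312,298), stud case (400,296) and cap (304,145). In the top view they are at (324,194), (263,168), (238,222) and (395,218). The red, turquoise, green and blue cases are decoys. Next I measure lid poses.

```bash
cat > m.py <<'E'
from h import *
def rect(X,uv,zlo,zhi,rad=0.075):
    c0=np.nanmedian(X[uv[1]-3:uv[1]+4,uv[0]-3:uv[0]+4].reshape(-1,3),0)
    P=X.reshape(-1,3);P=P[~np.isnan(P[:,0])]
    m=(np.hypot(P[:,0]-c0[0],P[:,1]-c0[1])<rad)&(P[:,2]>zlo)&(P[:,2]<zhi)
    Q=P[m]
    r=cv2.minAreaRect((Q[:,:2]*1000).astype(np.float32))
    (cx,cy),(w,h),a=r
    if w<h:w,h,a=h,w,a+90
    return np.round([cx,cy,w,h,(a+90)%180-90,np.median(Q[:,2])*1000,len(Q)],1), c0.round(4)
E
python3 - <<'E'
from m import *
uvs={'scene':dict(base=(311,217),plain=(312,298),stud=(395,303),capstem=(304,138),cap=(304,145)),
'top':dict(base=(324,194),plain=(263,168),stud=(236,227),capstem=(395,217),cap=(395,217))}
for n in uvs:
    X=np.load(f'/tmp/{n}0.npz')['X']
    for k,uv in uvs[n].items():
        z={'capstem':(.044,.056),'cap':(.021,.029)}.get(k,(.035,.046))
        try: print(n,k,*rect(X,uv,*z,rad=.04 if 'cap' in k else .075))
        except Exception as e: print(n,k,e)
for n,pts in dict(scene=dict(jar=(244,215),tin=(238,177),pcb=(402,205),holder=(318,375),turq=(350,247),red=(250,280),probe=(415,355)),top=dict(jar=(331,142),tin=(384,158),holder=(217,153),turq=(285,205),red=(292,135),probe=(201,222),jar2=(475,128),driver=(430,167))).items():
    X=np.load(f'/tmp/{n}0.npz')['X']
    for k,(u,v) in pts.items(): print(n,k,np.nanmedian(X[v-2:v+3,u-2:u+3].reshape(-1,3),0).round(3))
E
```

```text
scene base [545.   -1.4  92.9  52.5  -7.8  39.7 642. ] [0.5502 0.0118 0.0398]
scene plain [632.1 202.3  95.3  52.1  16.1  39.6 878. ] [0.635  0.2104 0.0399]
scene stud [451.7 277.   90.8  51.1  31.3  39.7 805. ] [0.4751 0.2946 0.0396]
scene capstem [ 465.3 -233.    30.8   24.4   66.5   49.6   69. ] [ 0.4655 -0.2273  0.0497]
scene cap [ 467.4 -229.    41.6   35.9  -26.6   25.2   81. ] [ 0.4696 -0.2221  0.0286]
top base [542.6  -3.5  89.8  49.7  -8.6  38.5 393. ] [ 0.5378 -0.0062  0.0384]
top plain [629.7 197.1  90.7  50.1  16.8  38.7 364. ] [0.6261 0.1942 0.0387]
top stud [450.5 270.9  90.9  50.5  31.2  38.9 387. ] [0.4301 0.2747 0.039 ]
top capstem [ 464.9 -236.2   23.3   23.1    1.2   48.7   49. ] [ 0.4599 -0.2321  0.0481]
top cap [ 464.5 -235.9   43.2   38.1  -73.2   24.4   64. ] [ 0.4599 -0.2321  0.0481]
scene jar [ 0.703 -0.03   0.081]
scene tin [ 0.669 -0.192  0.022]
scene pcb [0.312 0.049 0.005]
scene holder [0.689 0.364 0.019]
scene turq [0.501 0.126 0.04 ]
scene red [0.743 0.115 0.04 ]
scene probe [0.482 0.406 0.007]
top jar [ 0.701 -0.029  0.08 ]
top tin [ 0.666 -0.21   0.021]
top holder [0.687 0.356 0.018]
top turq [0.502 0.119 0.038]
top red [0.741 0.1   0.039]
top probe [0.452 0.4   0.001]
top jar2 [ 0.746 -0.498  0.098]
top driver [ 0.634 -0.364  0.023]
```

>>> carry_out:
  moves: [1,416,-413,-54,0,0,0.625,1,416,-413,-54,0,0,0.625,1,416,-413,-54,0,0,0.625,1,416,-413,-54,0,0,0.625,1,416,-413,-54,0,0,0.625]

```text
t: 0.65
tcp_pos: [0.3886, 0.4406, 0.2812]
tool_rot: [[-0.0, -0.957, -0.29], [0.0, -0.29, 0.957], [-1.0, 0.0, 0.0]]
ft_force: [0.4, 1.0, 0.5]
opening: 0.0855
```

>>> carry_out:
  moves: [1,240,-238,-30,0,0,0,1,240,-238,-30,0,0,0,1,240,-238,-30,0,0,0,1,240,-238,-30,0,0,0,1,240,-238,-30,0,0,0]

```text
t: 1.15
tcp_pos: [0.5657, 0.265, 0.2591]
tool_rot: [[-0.0, -0.959, -0.284], [0.0, -0.284, 0.959], [-1.0, 0.0, 0.0]]
ft_force: [0.0, 1.0, -0.5]
opening: 0.0854
```

>>> carry_out:
  moves: [1,64,-63,-8,0,0,0,1,64,-63,-8,0,0,0,1,64,-63,-8,0,0,0,1,64,-63,-8,0,0,0,1,64,-63,-8,0,0,0]

```text
t: 1.65
tcp_pos: [0.6279, 0.2049, 0.2511]
tool_rot: [[-0.001, -0.958, -0.286], [0.001, -0.286, 0.958], [-1.0, 0.001, 0.001]]
ft_force: [0.7, 0.8, -0.7]
opening: 0.0851
```

```bash
python3 - <<'E'
from h import *
s=snapshot('wrist');save(s,'wrist1');np.savez('/tmp/wrist1.npz',X=world(s),c=s['color']);st=status.get_state();print(st['tcp_pos'],st['tool_rot'])
E
```

```text
[0.62780761 0.20520969 0.25129838] [[-5.58274001e-04 -9.58131388e-01 -2.86328363e-01]
 [ 6.44611122e-04 -2.86328693e-01  9.58131235e-01]
 [-9.99999636e-01  3.50329311e-04  7.77472014e-04]]
```

View pics/wrist1.png

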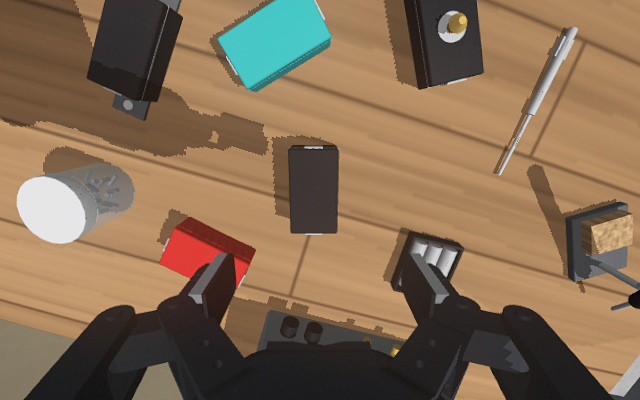

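```bash
python3 - <<'E'
from m import *
X=np.load('/tmp/wrist1.npz')['X']
for k,uv in dict(plain=(313,190),base=(130,50),stud=(430,60)).items(): print(k,*rect(X,uv,.035,.046))
E
```

```text
plain [ 630.9  200.9   92.8   50.2   16.7   39.4 4214. ] [0.6275 0.1994 0.0394]
base [ 5.452e+02 -2.500e+00  9.120e+01  5.170e+01 -7.800e+00  3.930e+01
  5.428e+03] [0.5493 0.0047 0.0394]
stud [ 458.1  278.9   75.5   51.7   30.8   39.4 4360. ] [0.4812 0.2664 0.0394]
```

>>> carry_out:
  moves: [1,0,0,-45,0,0,0,1,0,0,-90,0,0,0,1,0,0,-115,0,0,0,1,0,0,-115,0,0,0,1,0,0,-115,0,0,0]

```text
t: 2.2
tcp_pos: [0.6285, 0.2047, 0.1373]
tool_rot: [[0.0, -0.958, -0.286], [0.0, -0.286, 0.958], [-1.0, -0.0, 0.0]]
ft_force: [0.6, 0.7, 0.8]
opening: 0.0853
```

```bash
python3 - <<'E'
from h import *
s=snapshot('wrist');save(s,'wrist2');np.savez('/tmp/wrist2.npz',X=world(s),c=s['color']);st=status.get_state();print(st['tcp_pos'],st['tool_rot'][:,2])
E
```

```text
[0.6292286  0.20464761 0.1383832 ] [-2.85246802e-01  9.58454003e-01  4.32154263e-04]
```

View pics/wrist2.png

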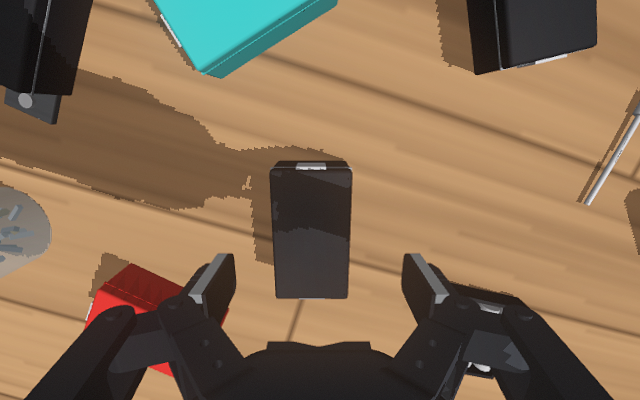

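>>> carry_out:
  moves: [1,2,-4,-20,0,0,0,1,2,-4,-56,0,0,0,1,2,-4,-56,0,0,0,0,2,-4,-56,0,0,0,0,2,-4,-56,0,0,0]

```text
t: 2.75
tcp_pos: [0.632, 0.2002, 0.0832]
tool_rot: [[0.003, -0.959, -0.284], [0.001, -0.284, 0.959], [-1.0, -0.004, 0.0]]
ft_force: [0.3, 1.0, 0.7]
opening: 0.0593
```

>>> carry_out:
  moves: [0,0,0,0,0,0,0,0,0,0,0,0,0,0,0,0,0,0,0,0,0,0,0,0,0,0,0,0,0,0,0,0,0,0,0]

```text
t: 3.25
tcp_pos: [0.632, 0.2003, 0.0832]
tool_rot: [[0.004, -0.959, -0.284], [0.002, -0.284, 0.959], [-1.0, -0.004, 0.001]]
ft_force: [-1.0, -0.2, 6.6]
opening: 0.0489
```

>>> carry_out:
  moves: [0,0,0,30,0,0,0,0,0,0,75,0,0,0,0,-10,-24,90,0,0,-0.05,0,-30,-71,90,0,0,-0.15,0,-50,-118,90,0,0,-0.25]

```text
t: 3.75
tcp_pos: [0.5813, 0.083, 0.1721]
tool_rot: [[0.002, -0.999, -0.036], [0.001, -0.036, 0.999], [-1.0, -0.002, 0.001]]
ft_force: [0.9, -1.1, -4.4]
opening: 0.0489
```

>>> carry_out:
  moves: [0,-20,-47,0,0,0,-0.1,0,-36,-85,0,0,0,-0.179,0,-36,-85,0,0,0,-0.179,0,-36,-85,0,0,0,-0.179,0,-36,-85,0,0,0,-0.179]

```text
t: 4.25
tcp_pos: [0.546, -0.0002, 0.171]
tool_rot: [[0.001, -0.99, 0.139], [0.001, 0.139, 0.99], [-1.0, -0.001, 0.001]]
ft_force: [1.0, -0.2, -3.4]
opening: 0.0493
```

```bash
python3 - <<'E'
from m import *
st=status.get_state();print(st['tcp_pos'],st['tool_rot'],st['ft_force'],st['opening'])
for n in ['wrist','scene','top']:
    s=snapshot(n);save(s,n+'3');np.savez(f'/tmp/{n}3.npz',X=world(s),c=s['color'])
E
```

```text
[ 5.45965882e-01 -1.91320281e-04  1.71032235e-01] [[ 1.06600936e-03 -9.90361079e-01  1.38505582e-01]
 [ 8.26694047e-04  1.38506486e-01  9.90361181e-01]
 [-9.99999090e-01 -9.41232552e-04  9.66374820e-04]] [ 1.00947044 -0.2374314  -3.41642171] 0.04926363147597697
```

View pics/wrist3.png

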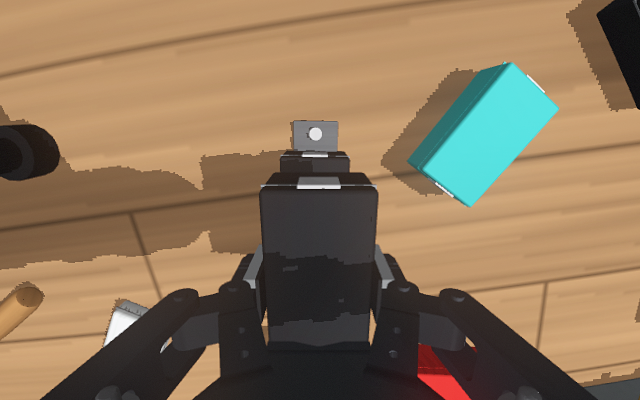

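View pics/scene3.png

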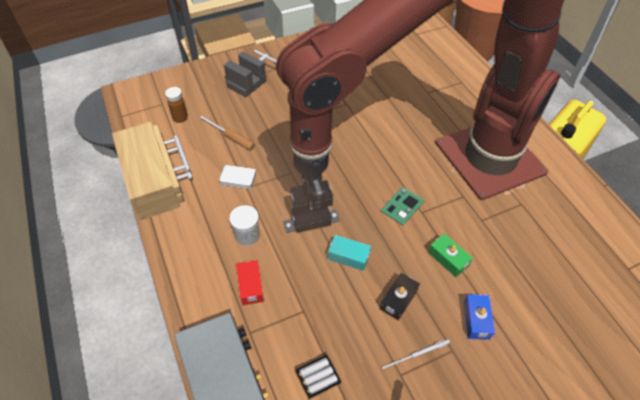

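```bash
python3 - <<'E'
from m import *
X=np.load('/tmp/wrist3.npz')['X'];P=X.reshape(-1,3);P=P[~np.isnan(P[:,0])]
def fit(sel,name):
    a=np.radians(-7.9);c=np.array([.5452,-.0025])
    d=(sel[:,:2]-c)*1000
    x=d@[np.cos(a),np.sin(a)];y=d@[-np.sin(a),np.cos(a)]
    print(name,len(sel),'x',np.percentile(x,[0.5,2,98,99.5]).round(1),'y',np.percentile(y,[.5,2,98,99.5]).round(1),'z',np.median(sel[:,2]))
    return x,y
near=np.hypot(P[:,0]-.5452,P[:,1]+.0025)<.09
for lo,hi,n in [(.122,.134,'held lid'),(.036,.043,'base lid'),(.003,.008,'ear')]:
    S=P[near&(P[:,2]>lo)&(P[:,2]<hi)]
    x,y=fit(S,n)
    # lateral edges along x bins
    for b in range(-50,10,10):
        m=(x>b)&(x<b+10)
        if m.sum()>20: print('  ',b,m.sum(),y[m].min().round(1),y[m].max().round(1))
for z in [0.1285]:
  h=np.histogram(P[near][:,2],bins=np.arange(0,.18,.004));print([(round(b*1000),n) for b,n in zip(h[1],h[0]) if n>50])
print(rect(np.load('/tmp/top3.npz')['X'],(324,194),.11,.14,))
E
```

```text
held lid 18074 x [-46.8 -45.6  29.4  31.3] y [-32.3 -22.4  27.2  36.9] z 0.12723158142426788
   -50 2086 -22.5 27.5
   -40 2607 -22.6 27.7
   -30 2444 -22.6 27.6
   -20 2645 -28.9 33.8
   -10 2475 -36.0 40.7
   0 2064 -22.4 27.3
base lid 1159 x [-47.3 -46.6 -35.5 -33.2] y [-24.6 -23.8  80.8  82.8] z 0.039208811869627797
   -50 696 -24.6 80.0
   -40 463 -24.9 84.1
ear 1364 x [-69.8 -69.8 -45.9 -38.4] y [-18.1 -17.1  18.3  78. ] z 0.004511081668421679
   -50 240 -23.8 79.1
[(0, np.int64(3207)), (4, np.int64(1055)), (8, np.int64(64)), (20, np.int64(67)), (24, np.int64(60)), (28, np.int64(86)), (32, np.int64(97)), (36, np.int64(981)), (40, np.int64(178)), (88, np.int64(124)), (92, np.int64(150)), (96, np.int64(160)), (100, np.int64(111)), (104, np.int64(133)), (108, np.int64(302)), (112, np.int64(348)), (116, np.int64(389)), (120, np.int64(494)), (124, np.int64(15748)), (128, np.int64(1896)), (132, np.int64(331)), (136, np.int64(661)), (140, np.int64(302)), (144, np.int64(792)), (148, np.int64(1077)), (152, np.int64(2921)), (156, np.int64(3069)), (160, np.int64(1512)), (164, np.int64(1858)), (168, np.int64(2467)), (172, np.int64(3950))]
(array([ 0.,  0.,  0.,  0.,  0., nan,  0.]), array([0.4119, 0.0042, 0.5951]))
  return _methods._mean(a, axis=axis, dtype=dtype,
  ret = ret.dtype.type(ret / rcount)
```

>>> carry_out:
  moves: [0,-1.3,-2.3,-15,0,0,0,0,-1.3,-2.3,-35,0,0,0,0,-1.3,-2.3,-40,0,0,0,0,-1.3,-2.3,-44,0,0,0,0,-1.3,-2.3,-44,0,0,0]

```text
t: 4.9
tcp_pos: [0.5443, -0.0034, 0.1264]
tool_rot: [[-0.0, -0.99, 0.14], [-0.0, 0.14, 0.99], [-1.0, 0.0, -0.0]]
ft_force: [-0.3, -0.1, -3.8]
opening: 0.0493
```

```bash
cat > al.py <<'E'
from m import *
import sys
s=snapshot('wrist');save(s,sys.argv[1]);X=world(s);P=X.reshape(-1,3);P=P[~np.isnan(P[:,0])]
st=status.get_state();print(st['tcp_pos'].round(4),st['ft_force'].round(1))
zs=[float(v) for v in sys.argv[2:]]
a=np.radians(-7.9);c=np.array([.5452,-.0025])
for z in zs:
    S=P[(abs(P[:,2]-z)<.004)]
    d=(S[:,:2]-c)*1000;x=d@[np.cos(a),np.sin(a)];y=d@[-np.sin(a),np.cos(a)]
    k=(abs(x)<75)&(abs(y)<34);x,y,S=x[k],y[k],S[k]
    print('z',z,len(x),np.median(S[:,2]).round(4) if len(x) else '')
    if len(x)==0: continue
    print('  xmin',np.percentile(x,[.5,2]).round(1))
    for b in range(-70,0,8):
        m=(x>b)&(x<b+8)
        if m.sum()>20: print('  ',b,m.sum(),np.percentile(y[m],[1,99]).round(1))
E
python3 al.py wrist4 .083 .0392 .0045
```

```text
[ 0.5445 -0.0035  0.1268] [-0.4 -0.8 -4.1]
z 0.083 17543 0.0826
  xmin [-47.6 -46.7]
   -54 605 [-24.   22.5]
   -46 2234 [-25.1  23.2]
   -38 2080 [-25.   23.3]
   -30 1951 [-25.2  23.2]
   -22 1830 [-25.1  23.3]
   -14 2076 [-31.2  32.8]
   -6 1657 [-25.6  23.7]
z 0.0392 204 0.0368
  xmin [-47.7 -47.6]
   -54 173 [-22.9  15.6]
   -46 31 [-19.8  23.8]
z 0.0045 2230 0.0044
  xmin [-72.8 -70.3]
   -70 741 [-22.7  27.7]
   -62 677 [-26.8  20.7]
   -54 710 [-23.6  26.5]
   -46 44 [-33.6  31.8]
```

View pics/wrist4.png

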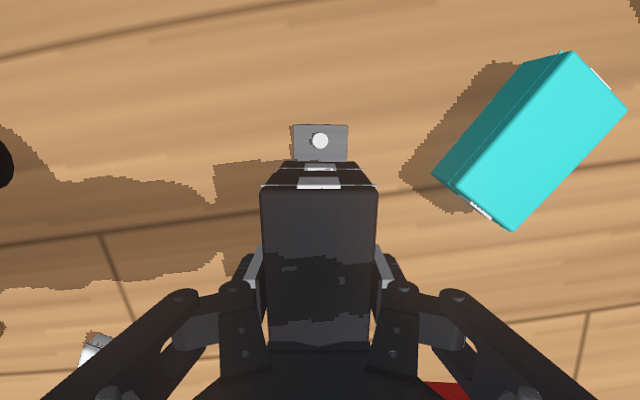

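>>> carry_out:
  moves: [0,0.1,1,-2,0,0,0,0,0.1,1,-3.7,0,0,0,0,0.1,1,-3.7,0,0,0,0,0.1,1,-3.7,0,0,0,0,0.1,1,-3.7,0,0,0]

```text
t: 5.45
tcp_pos: [0.5446, -0.0024, 0.1232]
tool_rot: [[0.001, -0.99, 0.14], [0.0, 0.14, 0.99], [-1.0, -0.001, 0.001]]
ft_force: [-0.8, 1.2, 2.6]
opening: 0.0489
```

>>> carry_out:
  moves: [1,0,0,0,0,0,0,1,0,0,0,0,0,0,1,0,0,0,0,0,0,1,0,0,0,0,0,0,1,0,0,0,0,0,0]

```text
t: 5.95
tcp_pos: [0.5443, -0.0028, 0.1227]
tool_rot: [[0.0, -0.99, 0.14], [-0.0, 0.14, 0.99], [-1.0, -0.0, -0.0]]
ft_force: [-0.1, 0.4, -0.3]
opening: 0.0853
```

>>> carry_out:
  moves: [1,0,0,30,0,0,0,1,0,0,75,0,0,0,1,0,0,120,0,0,0,1,0,0,120,0,0,0,1,0,0,120,0,0,0]

```text
t: 6.45
tcp_pos: [0.5447, -0.0026, 0.2438]
tool_rot: [[0.002, -0.99, 0.14], [0.001, 0.14, 0.99], [-1.0, -0.002, 0.001]]
ft_force: [-0.9, 0.1, -1.2]
opening: 0.0853
```

```bash
python3 al.py wrist5 .079 .0392 .0045; python3 - <<'E'
from m import *
s=snapshot('wrist');X=world(s)
print(rect(X,(315,230),.074,.086))
P=X.reshape(-1,3);P=P[~np.isnan(P[:,0])]
m=(np.hypot(P[:,0]-.545,P[:,1]+.0025)<.09)&(abs(P[:,2]-.08)<.005)
Q=P[m];A=np.c_[Q[:,:2],np.ones(len(Q))];print(np.linalg.lstsq(A,Q[:,2],rcond=None)[0])
E
```

```text
[ 0.544  -0.0026  0.2424] [-1.1 -0.3 -0.3]
z 0.079 5887 0.0794
  xmin [-47.4 -46.1]
   -54 146 [-23.1  23.2]
   -46 598 [-23.9  24.3]
   -38 559 [-24.1  24.4]
   -30 583 [-24.3  24.7]
   -22 544 [-24.6  24.9]
   -14 524 [-24.1  24.3]
   -6 516 [-24.3  24.4]
z 0.0392 48 0.0364
  xmin [-47.4 -47.4]
   -54 48 [-22.6   8.3]
z 0.0045 897 0.0044
  xmin [-73.  -70.4]
   -70 290 [-28.7  27.3]
   -62 287 [-28.7  20.6]
   -54 269 [-26.9  29.8]
(array([ 5.437e+02, -2.200e+00,  9.300e+01,  5.010e+01, -8.100e+00,
        7.940e+01,  5.885e+03]), array([ 0.5649, -0.0085,  0.0794]))
[ 0.00237603 -0.00059632  0.07805404]
```

View pics/wrist5.png

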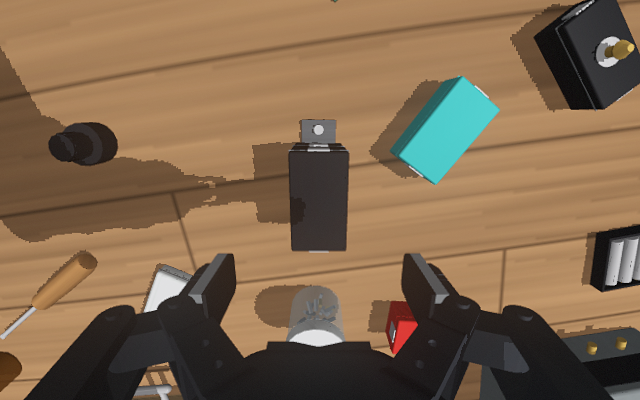

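>>> carry_out:
  moves: [1,-93,277,0,0,0,0.684,1,-93,277,0,0,0,0.684,1,-93,277,0,0,0,0.684,1,-93,277,0,0,0,0.684,1,-93,277,0,0,0,0.684]

```text
t: 7.05
tcp_pos: [0.4631, 0.2357, 0.2412]
tool_rot: [[-0.002, -0.853, -0.522], [-0.001, -0.522, 0.853], [-1.0, 0.002, -0.0]]
ft_force: [0.7, -0.2, -0.2]
opening: 0.0854
```

>>> carry_out:
  moves: [1,-13,40,0,0,0,0,1,-13,40,0,0,0,0,1,-13,40,0,0,0,0,1,-13,40,0,0,0,0,1,-13,40,0,0,0,0]

```text
t: 7.55
tcp_pos: [0.4522, 0.2727, 0.2421]
tool_rot: [[-0.001, -0.857, -0.515], [-0.001, -0.515, 0.857], [-1.0, 0.001, -0.001]]
ft_force: [-0.1, -0.1, -0.4]
opening: 0.0855
```

```bash
python3 - <<'E'
from m import *
s=snapshot('wrist');save(s,'wrist6');X=world(s)
st=status.get_state();print(st['tcp_pos'],st['tool_rot'][:,2])
print(rect(X,(300,200),.033,.044))
P=X.reshape(-1,3);P=P[~np.isnan(P[:,0])]
Q=P[(np.hypot(P[:,0]-.451,P[:,1]-.274)<.03)&(P[:,2]>.05)&(P[:,2]<.07)];print(len(Q),np.median(Q,0),Q.min(0),Q.max(0))
E
```

```text
[0.45220957 0.27292389 0.24238233] [-5.14811095e-01  8.57303590e-01 -3.00197656e-04]
(array([ 450. ,  274.4,   92.5,   50.1,   31. ,   39.4, 4273. ]), array([0.4665, 0.2603, 0.0396]))
212 [0.44892516 0.27377455 0.05514683] [0.44252889 0.26708435 0.05009983] [0.4582773  0.28238871 0.06091825]
```

View pics/wrist6.png

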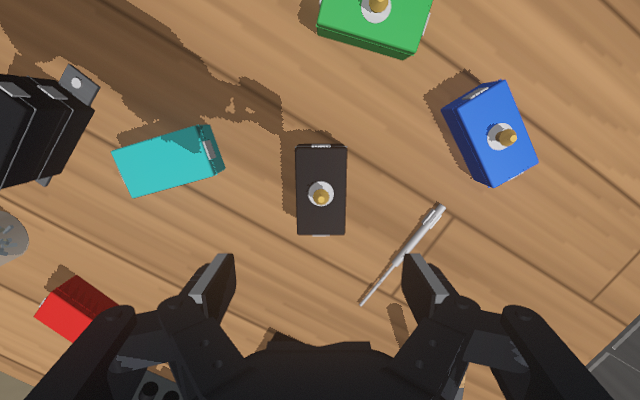

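>>> carry_out:
  moves: [1,-2,1.5,-45,0,0,0,1,-2,1.5,-90,0,0,0,1,-2,1.5,-120,0,0,0,1,-2,1.5,-145,0,0,0,1,-2,1.5,-159,0,0,0]

```text
t: 8.1
tcp_pos: [0.4492, 0.2744, 0.0816]
tool_rot: [[-0.002, -0.857, -0.516], [-0.002, -0.516, 0.857], [-1.0, 0.003, -0.001]]
ft_force: [-0.0, -0.1, 0.3]
opening: 0.0853
```

>>> carry_out:
  moves: [1,0,0,0,0,0,0,1,0,0,0,0,0,0,0,0,0,0,0,0,0,0,0,0,0,0,0,0,0,0,0,0,0,0,0]

```text
t: 8.6
tcp_pos: [0.4505, 0.2761, 0.0851]
tool_rot: [[0.002, -0.856, -0.517], [0.001, -0.517, 0.856], [-1.0, -0.002, 0.0]]
ft_force: [0.7, -1.8, 1.1]
opening: 0.0492
```

>>> carry_out:
  moves: [0,0,0,0,0,0,0,0,0,0,0,0,0,0,0,0,0,0,0,0,0,0,0,0,0,0,0,0,0,0,0,0,0,0,0]

```text
t: 9.1
tcp_pos: [0.4504, 0.2761, 0.085]
tool_rot: [[0.002, -0.856, -0.517], [0.001, -0.517, 0.856], [-1.0, -0.002, 0.0]]
ft_force: [-0.6, -2.1, 7.8]
opening: 0.0488
```

>>> carry_out:
  moves: [0,0,0,40,0,0,0,0,0,0,85,0,0,0,0,8,-25,115,0,0,-0.08,0,23,-70,115,0,0,-0.22,0,38,-115,115,0,0,-0.35]

```text
t: 9.6
tcp_pos: [0.4881, 0.1602, 0.2001]
tool_rot: [[0.002, -0.982, -0.189], [0.001, -0.189, 0.982], [-1.0, -0.002, 0.001]]
ft_force: [1.0, 0.4, -4.7]
opening: 0.0489
```

>>> carry_out:
  moves: [0,15,-45,0,0,0,-0.13,0,30,-90,0,0,0,-0.24,0,45,-135,0,0,0,-0.332,0,56,-164,0,0,0,-0.332,0,56,-164,0,0,0,-0.332]

```text
t: 10.1
tcp_pos: [0.5443, -0.0088, 0.1989]
tool_rot: [[0.001, -0.989, 0.146], [-0.002, 0.146, 0.989], [-1.0, -0.001, -0.002]]
ft_force: [-0.2, 0.4, -3.9]
opening: 0.0487
```

>>> carry_out:
  moves: [0,0,0,0,0,0,0,0,0,0,0,0,0,0,0,0,0,0,0,0,0,0,0,0,0,0,0,0,0,0,0,0,0,0,0]

```text
t: 10.6
tcp_pos: [0.5436, -0.0025, 0.1987]
tool_rot: [[-0.0, -0.991, 0.137], [0.0, 0.137, 0.991], [-1.0, 0.0, 0.0]]
ft_force: [-0.0, 0.6, -3.4]
opening: 0.0488
```

```bash
python3 al.py wrist7 .150 .079 
```

```text
[ 0.5436 -0.0027  0.1987] [ 0.5  0.2 -3.3]
z 0.15 15484 0.153
  xmin [-49.  -47.7]
   -54 1000 [-24.   23.4]
   -46 2005 [-24.4  24. ]
   -38 1898 [-24.4  24. ]
   -30 1785 [-24.5  24. ]
   -22 1716 [-24.4  24. ]
   -14 1749 [-31.2  32.8]
   -6 1091 [-24.7  24.4]
z 0.079 801 0.0791
  xmin [-48.3 -47.8]
   -54 202 [-23.2  23.4]
   -46 599 [-24.5  24.8]
```

View pics/wrist7.png

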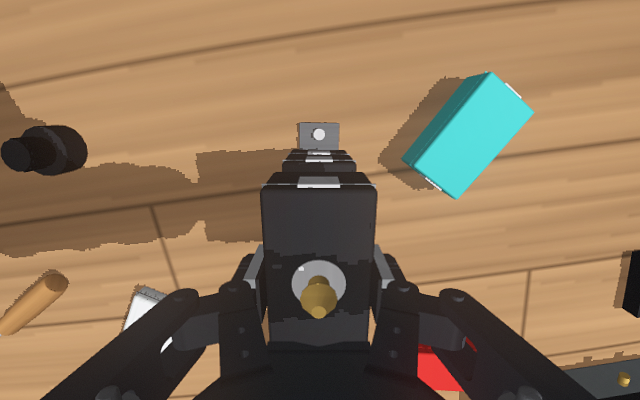

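>>> carry_out:
  moves: [0,0.3,0,-15,0,0,0,0,0.3,0,-26,0,0,0,0,0.3,0,-30,0,0,0,0,0.3,0,-30,0,0,0,0,0.3,0,-30,0,0,0]

```text
t: 11.15
tcp_pos: [0.5442, -0.0032, 0.1689]
tool_rot: [[0.0, -0.99, 0.138], [-0.0, 0.138, 0.99], [-1.0, -0.0, -0.0]]
ft_force: [-1.3, 0.7, -2.9]
opening: 0.0491
```

```bash
python3 al.py wrist8 .123 .079 
```

```text
[ 0.5443 -0.0032  0.1691] [-0.7  0.8 -4. ]
z 0.123 16289 0.1232
  xmin [-47.9 -46.8]
   -54 634 [-24.   22.3]
   -46 2167 [-25.1  23.4]
   -38 2010 [-25.1  23.4]
   -30 1882 [-25.1  23.4]
   -22 1789 [-25.   23.4]
   -14 2064 [-31.   32.7]
   -6 1302 [-25.5  23.8]
z 0.079 341 0.0775
  xmin [-48.3 -48.3]
   -54 288 [-23.1  22.9]
   -46 53 [-23.4  24.7]
```

>>> carry_out:
  moves: [0,0,0.8,-2,0,0,0,0,0,0.8,-4,0,0,0,0,0,0.8,-4,0,0,0,0,0,0.8,-4,0,0,0,0,0,0.8,-4,0,0,0]

```text
t: 11.7
tcp_pos: [0.5442, -0.0022, 0.1651]
tool_rot: [[0.001, -0.99, 0.138], [0.0, 0.138, 0.99], [-1.0, -0.001, 0.0]]
ft_force: [-2.7, 1.3, 4.4]
opening: 0.049
```

Contact is confirmed (the force rose to +4.4 N), so I release.

>>> carry_out:
  moves: [1,0,0,0,0,0,0,1,0,0,0,0,0,0,1,0,0,0,0,0,0,1,0,0,0,0,0,0,1,0,0,0,0,0,0]

```text
t: 12.2
tcp_pos: [0.544, -0.0025, 0.1647]
tool_rot: [[0.0, -0.99, 0.138], [-0.0, 0.138, 0.99], [-1.0, -0.0, -0.0]]
ft_force: [0.0, 0.2, -0.2]
opening: 0.0851
```

>>> carry_out:
  moves: [1,0,0,30,0,0,0,1,0,0,75,0,0,0,1,0,0,120,0,0,0,1,0,0,120,0,0,0,1,0,0,120,0,0,0]

```text
t: 12.7
tcp_pos: [0.5444, -0.0024, 0.2857]
tool_rot: [[0.002, -0.99, 0.138], [0.001, 0.138, 0.99], [-1.0, -0.002, 0.001]]
ft_force: [0.0, 0.3, -1.3]
opening: 0.0852
```

```bash
python3 al.py wrist9 .119 .079; python3 - <<'E'
from m import *
s=snapshot('wrist');X=world(s)
print(rect(X,(315,175),.114,.126))
P=X.reshape(-1,3);P=P[~np.isnan(P[:,0])]
Q=P[(np.hypot(P[:,0]-.544,P[:,1]+.0025)<.02)&(P[:,2]>.123)&(P[:,2]<.145)];print(len(Q))
for lo in (.126,.130,.134,.137):
    q=Q[(Q[:,2]>lo)&(Q[:,2]<lo+.003)]; print(lo,len(q),q.min(0)if len(q) else '',q.max(0) if len(q) else '')
E
```

```text
[ 0.5438 -0.0023  0.2844] [ 0.1 -0.   0.2]
z 0.119 5516 0.1194
  xmin [-47.6 -46.3]
   -54 160 [-23.1  23.8]
   -46 585 [-23.9  24.5]
   -38 549 [-24.2  24.9]
   -30 565 [-24.5  25.1]
   -22 543 [-23.9  24.4]
   -14 515 [-24.1  24.7]
   -6 375 [-24.4  25. ]
z 0.079 74 0.0778
  xmin [-48.3 -48.3]
   -54 74 [-22.3  21.9]
(array([ 5.432e+02, -1.900e+00,  9.320e+01,  5.010e+01, -8.000e+00,
        1.194e+02,  5.554e+03]), array([ 0.5165, -0.0013,  0.1195]))
276
0.126 0  
0.13 69 [ 0.53519487 -0.00984515  0.1302134 ] [0.55059589 0.00578546 0.13294547]
0.134 83 [ 0.53643668 -0.00810284  0.13405302] [0.54928647 0.00433114 0.13697681]
0.137 78 [ 0.5381548  -0.00584126  0.13700277] [0.54762518 0.00238023 0.13998391]
```

View pics/wrist9.png

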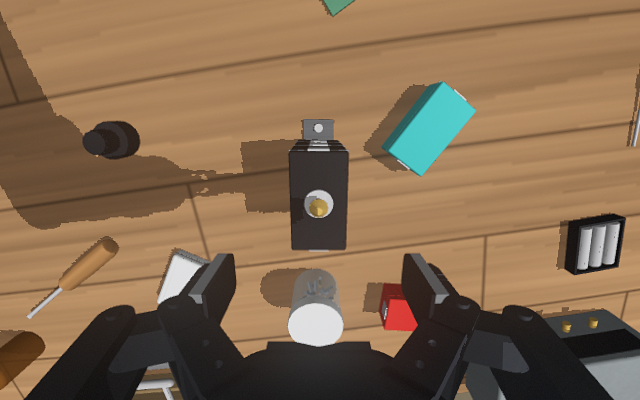

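>>> carry_out:
  moves: [1,-79,-233,-30,0,0,0,1,-79,-233,-30,0,0,0,1,-79,-233,-30,0,0,0,1,-79,-233,-30,0,0,0,1,-79,-233,-30,0,0,0]

```text
t: 13.3
tcp_pos: [0.4633, -0.237, 0.2532]
tool_rot: [[-0.002, -0.99, 0.139], [0.0, 0.139, 0.99], [-1.0, 0.002, 0.0]]
ft_force: [0.6, 0.2, 0.3]
opening: 0.0854
```

>>> carry_out:
  moves: [1,0,0,0,0,0,0,1,0,0,0,0,0,0,1,0,0,0,0,0,0,1,0,0,0,0,0,0,1,0,0,0,0,0,0]

```text
t: 13.8
tcp_pos: [0.4655, -0.2343, 0.2545]
tool_rot: [[-0.0, -0.991, 0.136], [0.0, 0.136, 0.991], [-1.0, 0.0, 0.0]]
ft_force: [-0.9, -0.6, -0.5]
opening: 0.0856
```

```bash
cat > cap.py <<'E'
from m import *
import sys
s=snapshot('wrist');save(s,sys.argv[1]);X=world(s)
st=status.get_state();print(st['tcp_pos'],st['tool_rot'][:,2])
P=X.reshape(-1,3);P=P[~np.isnan(P[:,0])]
for lo,hi,r in [(.046,.053,.04),(.021,.028,.045)]:
    Q=P[(np.hypot(P[:,0]-.465,P[:,1]+.2345)<r)&(P[:,2]>lo)&(P[:,2]<hi)]
    print(lo,len(Q),np.median(Q[:,2]),cv2.minEnclosingCircle((Q[:,:2]*1000).astype(np.float32)),Q[:,:2].min(0).round(4),Q[:,:2].max(0).round(4))
E
python3 cap.py wrist10
```

```text
[ 0.46542959 -0.23449071  0.25460457] [1.36599164e-01 9.90626402e-01 2.60884068e-05]
0.046 534 0.04931218039433208 ((463.883056640625, -234.80726623535156), 13.775606155395508) [ 0.4503 -0.2476] [ 0.4767 -0.2212]
0.021 629 0.02446626368144943 ((464.08282470703125, -234.5829620361328), 21.9222412109375) [ 0.4422 -0.2562] [ 0.486  -0.2127]
```

View pics/wrist10.png

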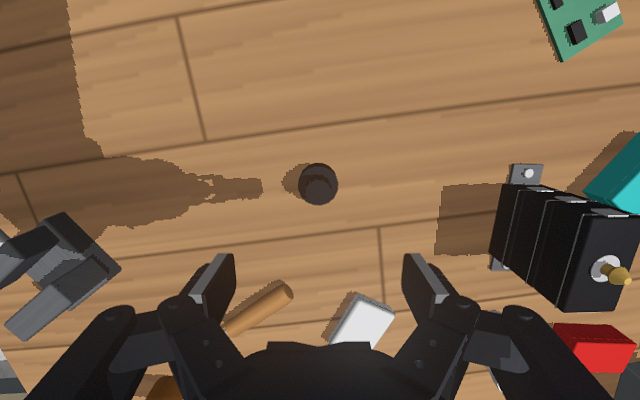

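>>> carry_out:
  moves: [1,-1.4,0,-45,0,0,0,1,-1.4,0,-90,0,0,0,1,-1.4,0,-120,0,0,0,1,-1.4,0,-145,0,0,0,1,-1.4,0,-154,0,0,0]

```text
t: 14.35
tcp_pos: [0.4626, -0.2344, 0.0984]
tool_rot: [[-0.004, -0.99, 0.138], [0.001, 0.138, 0.99], [-1.0, 0.004, 0.0]]
ft_force: [-0.7, 0.1, -0.1]
opening: 0.0852
```

>>> carry_out:
  moves: [1,0,0,0,0,0,0,1,0,0,0,0,0,0,1,0,0,0,0,0,0,1,0,0,0,0,0,0,1,0,0,0,0,0,0]

```text
t: 14.85
tcp_pos: [0.464, -0.2355, 0.1014]
tool_rot: [[0.001, -0.99, 0.138], [-0.0, 0.138, 0.99], [-1.0, -0.001, 0.0]]
ft_force: [0.2, -0.1, 0.6]
opening: 0.0853
```

>>> carry_out:
  moves: [0,0,0,0,0,0,0,0,0,0,0,0,0,0,0,0,0,0,0,0,0,0,0,0,0,0,0,0,0,0,0,0,0,0,0]

```text
t: 15.35
tcp_pos: [0.4636, -0.2355, 0.1009]
tool_rot: [[0.0, -0.99, 0.138], [0.0, 0.138, 0.99], [-1.0, -0.0, 0.0]]
ft_force: [-0.8, 1.8, 3.7]
opening: 0.024
```

>>> carry_out:
  moves: [0,0,0,0,0,0,0,0,0,0,0,0,0,0,0,0,0,0,0,0,0,0,0,0,0,0,0,0,0,0,0,0,0,0,0]

```text
t: 15.85
tcp_pos: [0.4636, -0.2354, 0.1008]
tool_rot: [[0.0, -0.99, 0.138], [0.0, 0.138, 0.99], [-1.0, -0.0, 0.0]]
ft_force: [-1.2, 0.5, 5.0]
opening: 0.0241
```

```bash
python3 cap.py wrist11
```

```text
[ 0.4636324  -0.23543406  0.10083764] [1.38421868e-01 9.90373356e-01 5.08689837e-05]
0.046 2470 0.049370025994964414 ((456.6441345214844, -234.52023315429688), 25.688533782958984) [ 0.4494 -0.26  ] [ 0.4767 -0.209 ]
0.021 1267 0.02439256634438607 ((460.14508056640625, -234.5633544921875), 21.48403549194336) [ 0.4419 -0.256 ] [ 0.4638 -0.2134]
```

View pics/wrist11.png

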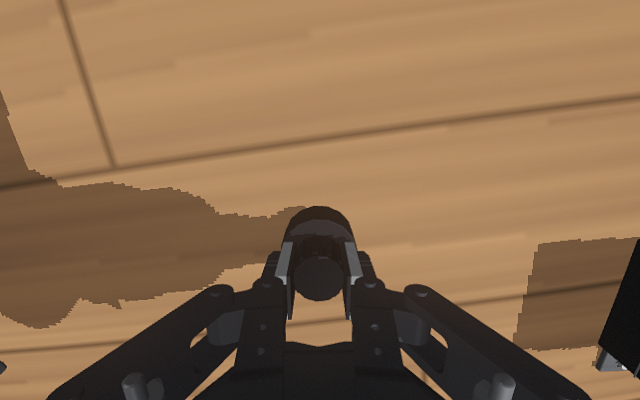

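>>> carry_out:
  moves: [0,0,0,35,0,0,0,0,0,0,80,0,0,0,0,0,0,125,0,0,0,0,0,0,165,0,0,0,0,0,0,170,0,0,0]

```text
t: 16.4
tcp_pos: [0.4652, -0.2364, 0.2754]
tool_rot: [[0.007, -0.99, 0.139], [-0.001, 0.139, 0.99], [-1.0, -0.007, -0.0]]
ft_force: [1.2, -0.2, 0.1]
opening: 0.0243
```

>>> carry_out:
  moves: [0,15,44,0,0,0,0,0,30,88,0,0,0,0,45,132,0,0,0,0,0,60,176,0,0,0,0,0,74,217,0,0,0,0]

```text
$.moves: bad value
```

>>> carry_out:
  moves: [0,15,44,0,0,0,0,0,30,88,0,0,0,0,0,45,132,0,0,0,0,0,60,176,0,0,0,0,0,74,217,0,0,0,0]

```text
t: 16.9
tcp_pos: [0.5376, -0.0161, 0.2697]
tool_rot: [[-0.001, -0.99, 0.138], [0.0, 0.138, 0.99], [-1.0, 0.001, 0.0]]
ft_force: [-0.2, 0.6, -0.7]
opening: 0.0239
```

>>> carry_out:
  moves: [0,5,16,0,0,0,0,0,5,16,0,0,0,0,0,5,16,0,0,0,0,0,5,16,0,0,0,0,0,5,16,0,0,0,0]

```text
t: 17.4
tcp_pos: [0.5423, -0.004, 0.2706]
tool_rot: [[-0.0, -0.99, 0.141], [-0.0, 0.141, 0.99], [-1.0, 0.0, -0.0]]
ft_force: [0.1, -0.2, -0.9]
opening: 0.0242
```

```bash
cat > cap2.py <<'E'
from m import *
import sys
ns=sys.argv[1]
st=status.get_state();print(st['tcp_pos'],st['tool_rot'][:,0],st['ft_force'])
s=snapshot('wrist');save(s,'wrist'+ns);X=world(s)
P=X.reshape(-1,3);P=P[~np.isnan(P[:,0])]
near=np.hypot(P[:,0]-.5435,P[:,1]+.002)<.06
zs=float(sys.argv[2]) # expected shoulder z
for nm,zz in (('shoulder',zs),('lid',.1195)):
    Q=P[near&(abs(P[:,2]-zz)<.004)]
    print(nm,len(Q))
    if len(Q)<10: continue
    print(np.median(Q[:,2]),Q[:,:2].min(0).round(4),Q[:,:2].max(0).round(4))
    if nm=='shoulder':
        # circle fit to outer edge: per-angle min radius approach in y-bins for lowest x
        e=[]
        for y in np.arange(-.03,.03,.001):
            q=Q[abs(Q[:,1]-y)<.0006]
            if len(q)>2: e.append(q[q[:,0].argmin(),:2])
        e=np.array(e)*1000
        from scipy.optimize import least_squares
        f=lambda p:np.hypot(e[:,0]-p[0],e[:,1]-p[1])-22
        r=least_squares(f,[543,-2],loss='soft_l1');print('fit c',r.x.round(2),len(e),np.abs(r.fun).mean().round(2))
E
python3 cap2.py 12 .195
```

```text
[ 0.54230338 -0.0040006   0.2706216 ] [-8.31469053e-05 -1.62003023e-04 -9.99999983e-01] [ 0.09779067 -0.16334807 -0.86172752]
shoulder 1296
0.19418959475702158 [ 0.5206 -0.0244] [0.5429 0.018 ]
fit c [542.99  -3.91] 43 0.17
lid 3480
0.1193780564094605 [ 0.4955 -0.0272] [0.558  0.0285]
```

View pics/wrist12.png

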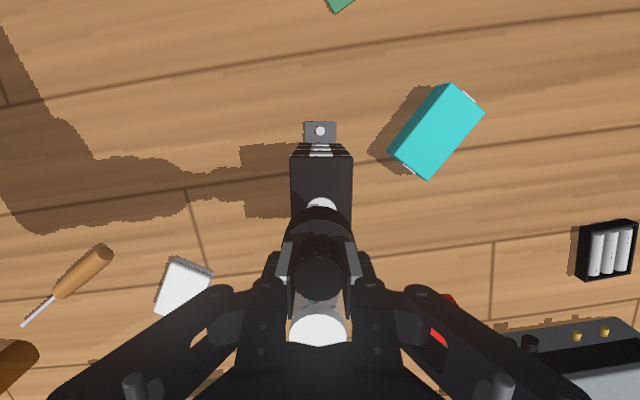

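>>> carry_out:
  moves: [0,0.2,1.9,-12,0,0,0,0,0.2,1.9,-24,0,0,0,0,0.2,1.9,-30,0,0,0,0,0.2,1.9,-32,0,0,0,0,0.2,1.9,-32,0,0,0]

```text
t: 17.95
tcp_pos: [0.5426, -0.0005, 0.2382]
tool_rot: [[-0.001, -0.99, 0.138], [-0.0, 0.138, 0.99], [-1.0, 0.001, -0.0]]
ft_force: [0.1, 0.2, -0.3]
opening: 0.0241
```

```bash
python3 cap2.py 13 .162; python3 al.py wrist14 .1195
```

```text
[ 0.54261572 -0.00054566  0.23816546] [-8.78243674e-04 -3.26482487e-04 -9.99999561e-01] [ 0.13913698  0.21964932 -0.28097293]
shoulder 1296
0.16167128320104995 [ 0.5207 -0.021 ] [0.5431 0.0215]
fit c [ 5.4311e+02 -5.2000e-01] 42 0.19
lid 3708
0.11935008514964635 [ 0.4953 -0.0282] [0.5497 0.0282]
[ 5.430e-01 -5.000e-04  2.389e-01] [-0.2  0.4 -0.7]
z 0.1195 3732 0.1194
  xmin [-48.1 -47. ]
   -54 216 [-23.5  23.4]
   -46 885 [-23.9  24.7]
   -38 858 [-24.4  24.5]
   -30 800 [-23.9  24.6]
   -22 663 [-24.2  24.8]
   -14 226 [-24.7  24.7]
   -6 69 [-24.4  24.9]
```

View pics/wrist13.png

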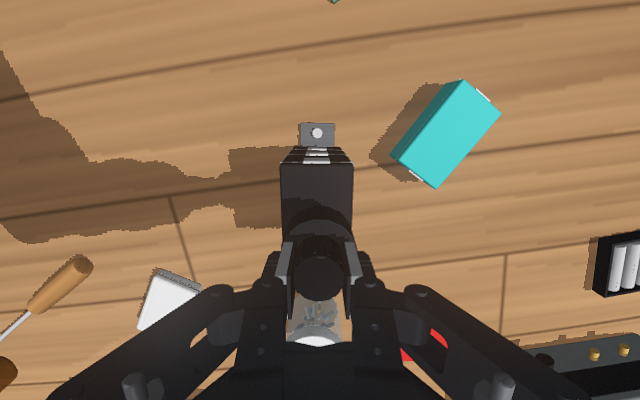

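>>> carry_out:
  moves: [0,0,-1.4,0,0,0,0,0,0,-1.4,-2,0,0,0,0,0,-1.4,-4,0,0,0,0,0,-1.4,-5,0,0,0,0,0,-1.4,-5,0,0,0]

```text
t: 18.55
tcp_pos: [0.5427, -0.0019, 0.2335]
tool_rot: [[-0.0, -0.99, 0.138], [-0.0, 0.138, 0.99], [-1.0, 0.0, -0.0]]
ft_force: [0.2, 0.3, -0.3]
opening: 0.0243
```

```bash
python3 cap2.py 15 .157
```

```text
[ 0.54270581 -0.00190531  0.23348054] [-2.84992562e-04 -9.28269115e-05 -9.99999955e-01] [ 0.23190898  0.28526309 -0.28060233]
shoulder 1302
0.1569956919291362 [ 0.5209 -0.0225] [0.5434 0.0201]
fit c [543.3   -1.82] 43 0.22
lid 3786
0.11932378065766747 [ 0.4956 -0.0275] [0.5512 0.0283]
```

Centred to within about 0.3 mm, so I press down in stages.

>>> carry_out:
  moves: [0,0,0,-1.5,0,0,0,0,0,0,-3,0,0,0,0,0,0,-4,0,0,0,0,0,0,-5,0,0,0,0,0,0,-5,0,0,0]

```text
t: 19.1
tcp_pos: [0.5431, -0.002, 0.229]
tool_rot: [[0.001, -0.99, 0.139], [0.0, 0.139, 0.99], [-1.0, -0.001, 0.0]]
ft_force: [-0.2, -0.9, 2.3]
opening: 0.024
```

>>> carry_out:
  moves: [0,0,0,-1,0,0,0,0,0,0,-2,0,0,0,0,0,0,-3,0,0,0,0,0,0,-3,0,0,0,0,0,0,-3,0,0,0]

```text
t: 19.6
tcp_pos: [0.5424, -0.0018, 0.2251]
tool_rot: [[-0.001, -0.99, 0.138], [-0.0, 0.138, 0.99], [-1.0, 0.001, -0.0]]
ft_force: [-0.4, -0.5, -4.5]
opening: 0.024
```

```bash
python3 cap2.py 16 .150
```

```text
[ 0.54239748 -0.00184159  0.22509225] [-1.23488272e-03 -2.25894227e-04 -9.99999212e-01] [-0.39190252 -0.47509228 -4.48990752]
shoulder 1295
0.14860046239139374 [ 0.5205 -0.0224] [0.5429 0.0201]
fit c [542.94  -1.79] 43 0.17
lid 3921
0.11993186081461325 [ 0.4953 -0.0266] [0.5867 0.0279]
```

>>> carry_out:
  moves: [0,0,0,-1,0,0,0,0,0,0,-2,0,0,0,0,0,0,-3,0,0,0,0,0,0,-4,0,0,0,0,0,0,-4.5,0,0,0]

```text
t: 20.15
tcp_pos: [0.543, -0.0019, 0.2213]
tool_rot: [[0.001, -0.99, 0.138], [0.0, 0.138, 0.99], [-1.0, -0.001, 0.0]]
ft_force: [-0.3, -0.6, -0.8]
opening: 0.0242
```

>>> carry_out:
  moves: [0,0,0,-0.5,0,0,0,0,0,0,-1,0,0,0,0,0,0,-1.5,0,0,0,0,0,0,-1.5,0,0,0,0,0,0,-1.5,0,0,0]

```text
t: 20.65
tcp_pos: [0.5431, -0.0019, 0.2208]
tool_rot: [[0.001, -0.99, 0.138], [0.0, 0.138, 0.99], [-1.0, -0.001, 0.001]]
ft_force: [-4.2, 0.8, 10.5]
opening: 0.0239
```

```bash
python3 cap2.py 17 .145;python3 al.py wrist18 .1195
```

```text
[ 0.54308859 -0.00190564  0.22081916] [ 9.39450533e-04  4.65435472e-04 -9.99999450e-01] [-4.21255272  0.8422725  10.50596093]
shoulder 1299
0.14448915792523453 [ 0.5215 -0.0223] [0.5436 0.0201]
fit c [543.68  -1.79] 43 0.16
lid 4098
0.1193604228323556 [ 0.4958 -0.0273] [0.5884 0.0281]
[ 0.5431 -0.0019  0.2208] [-4.   0.5  9.2]
z 0.1195 4100 0.1193
  xmin [-48.5 -47.4]
   -54 313 [-23.7  23.1]
   -46 1052 [-24.4  23.8]
   -38 1003 [-24.6  24.1]
   -30 985 [-24.3  24.4]
   -22 475 [-24.6  25.1]
   -14 176 [-24.5  24.9]
   -6 65 [-24.5  25. ]
```

View pics/wrist17.png

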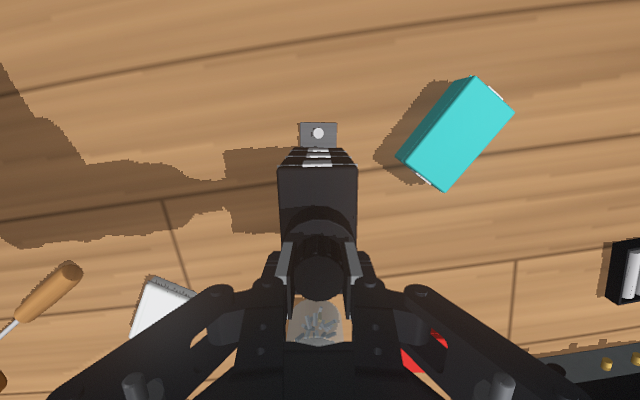

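>>> carry_out:
  moves: [0,0,0,-0.4,0,0,0,0,0,0,-0.7,0,0,0,0,0,0,-0.7,0,0,0,0,0,0,-0.7,0,0,0,0,0,0,-0.7,0,0,0]

```text
t: 21.25
tcp_pos: [0.5431, -0.0019, 0.2208]
tool_rot: [[0.001, -0.99, 0.138], [0.001, 0.138, 0.99], [-1.0, -0.001, 0.001]]
ft_force: [-7.2, 0.3, 16.1]
opening: 0.024
```

>>> carry_out:
  moves: [0,0,0,0,0,0,0,0,0,0,0,0,0,0,0,0,0,0,0,0,0,0,0,0,0,0,0,0,0,0,0,0,0,0,0]

```text
t: 21.75
tcp_pos: [0.5432, -0.0019, 0.2208]
tool_rot: [[0.001, -0.99, 0.138], [0.001, 0.138, 0.99], [-1.0, -0.001, 0.001]]
ft_force: [-6.1, 0.3, 16.1]
opening: 0.0237
```

```bash
python3 cap2.py 19 .145;python3 al.py wrist20 .1195 .079; python3 - <<'E'
from h import *
s=snapshot('scene');save(s,'scene20')
E
```

```text
[ 0.54315441 -0.00193744  0.22079065] [ 1.29101493e-03  7.77706785e-04 -9.99998864e-01] [-6.06563218  0.2759685  16.1037327 ]
shoulder 1304
0.14444573025334825 [ 0.5215 -0.0223] [0.5439 0.0201]
fit c [543.72  -1.81] 43 0.15
lid 4102
0.11933371600830495 [ 0.4957 -0.0271] [0.5883 0.0281]
[ 0.5431 -0.0019  0.2208] [-7.2  0.2 16.1]
z 0.1195 4099 0.1194
  xmin [-48.5 -47.4]
   -54 307 [-23.1  23.2]
   -46 1058 [-24.6  23.8]
   -38 1000 [-24.5  24.1]
   -30 992 [-24.3  24.4]
   -22 468 [-24.6  25.1]
   -14 179 [-24.3  24.6]
   -6 66 [-24.6  24.9]
z 0.079 93 0.0769
  xmin [-48.3 -48.3]
   -54 93 [-22.8   9.1]
```

View pics/scene20.png

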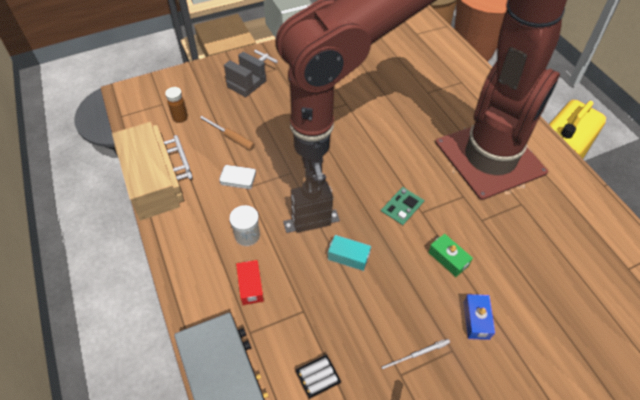

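The scene view shows the column upright and square at (311,207), with the bystanders where they started. The cap is home and held down with a steady 16 N, so I hand in.

```bash
python3 -c "
from cell import order
print(order.finish_job())"
```

```text
the job is handed in; nothing more can be done
None
```

The battery pack is built and handed in at about 22 s of the 58 s. No verdict was reported.

- **Plain case:** set on the base case and released. The wrist camera put it within about 1 mm and 0.3° of square.
- **Stud case:** set on the plain case and released, within about 1 mm, with its lid level at 119.4 mm.
- **Cap:** pressed on centred to within about 0.7 mm of the stud. The click came with the mouth roughly 4 to 9 mm above the lid: the force went from +2 N to −4.5 N. I kept pressing until the rim reached the lid.
- **At hand-in:** the cap's shoulder was 25.1 mm above the lid, against 25 mm for fully home. The gripper was still closed on the stem and pressing down with a steady 16 N.
- **Bystanders:** in the last scene picture they look unmoved. I judged that by eye and did not measure it.

Three things did not go cleanly:

- **Sideways force:** about 6–7 N remained at the wrist while pressing, but the column had not shifted.
- **Arm position:** the arm settled 1–3 mm off its commanded position, so I corrected from the camera before each placement.
- **Refused move:** one move call had a missing number and was refused with no effect, so I sent it again corrected.

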